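Load the sample kit into the steriliser tray

ROBOT

A 6-joint arm with a two-finger parallel gripper is mounted at the origin on the work surface. World frame = base frame: x ahead of the robot, y to its left, z up, the work surface at z = 0. Lengths are in m, angles in rad, forces in N, time in s.
With the tool pointing down it reaches from about 0.25 to 0.85 m from the base axis. Payload 12.5 kg.
Tool frame: the origin (TCP) lies on the centre line of the jaws, within the pads' length; the fingertips stand 17 mm ahead of it and the grasp point (between the pads) lies 2 mm behind it; z points along the fingers, y is the direction in which the jaws open and shut (so a half turn about z gives the same grasp; the last joint's range is limited). The gripper opens to 93 mm and grips with 3 to 60 N. Pads are 15 mm wide; open, the fingers measure 128 mm over their backs; the gripper's body (75 mm by 188 mm) begins 65 mm behind the grasp point.
Start: joints at [-1.288, 0.351, 1.652, -0, 1.139, -0.085], TCP at [0.198, -0.513, 0.236] pointing down, gripper open.
Joint ranges: [-2.75, 2.75], [-0.79, 2.1], [0.01, 2.65], [-1.57, 4.71], [0.07, 3.14], [-2.87, 2.87]. Speed limits (rad/s): [2.22, 2.22, 2.79, 3.14, 3.14, 3.14].

INTERFACE

Orientations are given as a rotation vector (axis times angle).
In Python, from station import arm, imaging, close_job gives the robot as it stands. The module is installed in compiled form; this text tells all that it offers.
- The arm moves only by the tool servo_tool, never from a script. Its argument "rows" is a list of rows, each a list of 7 numbers: the shift along the tool's x, y, z in cm, then the turn, a rotation vector about the tool's x, y, z in rad, then the finger opening in cm, from 0 to 9.3. A call has 1 to 12 rows; each row is the pose to reach, as a shift and turn from the pose commanded when the call began, along the tool's axes at that moment; what a row does not reach only later rows make up. A row lasts 1/10 s, in which the tool goes at most 50 mm and 8.59 degrees, less where a joint would pass 70% of its speed; a pose out of reach is approached as far as the arm can. A call with a gripper value outside its range is refused whole. The fingers move at their own pace and stop on an object; "force" is the grip in N (left out, the last holds). Time passes only in rows, so rows that repeat a pose let the fingers close. It gives the time, the measured TCP pose, the force and the opening at its end, in the units of the state.
- arm.observe(): the state, without advancing time (a new reading comes with each control period).
- imaging.get_image(name): name is "scene" or "top"; returns (picture, depth): 400x640x3 uint8, blue, green, red; 400x640 float32, m along the optical axis (not along the pixel's ray), 0 where there is no reading.
- imaging.calibration(name): a dict with "vertical_fov" (degrees; the focal length in pixels is half the picture's height over the tangent of half this angle, whatever the lens; pixels are square), "cx", "cy" (the principal point, pixels), "extrinsics" (4x4, takes a point from world to camera coordinates). Camera axes: x right, y up, looking along -z (the intrinsics and any distortion apply to the point x, -y, -z); pixel columns grow to the right and rows downward; lengths in m; the calibration is good to about 2 mm. A picture is of the moment at which its call begins. calibration takes no time and is no camera call.
- close_job(): hands the job in, once; it reports no verdict.
The state is a dict: "clock": time; "joint_pos": joint angles; "joint_velocities": joint speeds; "joint_efforts": joint torques, N m; "ee_pos": TCP position; "eef_rot": TCP orientation; "force": force on the tool from outside, world axes, zero at the start; "moment": the same for the moment, N m; "gripper_width": opening from 0.0 (shut) to 1.0 (fully open).
Only numpy, scipy, OpenCV 4.12 (cv2) and the standard library are available. Lean on these libraries where they do the work, as an engineer would, in place of code of your own. Each camera call takes 0.05 s, during which the arm holds its last target. There are 200 camera calls.

TASK

Pack the stainless sample kit squarely into the pocket of the steriliser's pulled-out tray, in order: first the open dish (open side up), then the spacer frame flat on it, then the cover plate with its tongue hooked under the bridge and its other end pressed down past the sprung catch so that it lies flat. Then slide the loaded tray fully home into the steriliser and let go. Leave the spray bottle, the canister and the strip box where they stand.

Things in the scene. Friction and masses are not known exactly. Their poses are not given: they have to be found in the camera images.
- tray (a joint): The sliding tray of the small white bench steriliser: 0 = fully pulled out, 0.162 m = fully home (its front plate against the steriliser's face). It slides along the nest's +y axis against about 3 N of friction. It starts 0 to 0.02 m in.
- nest (a point): Centre of the floor of the pocket on the tray, 10 mm above the table; moves with the tray. z up, +y the way the tray slides in. Pocket 67 (x) by 95 mm (y). Side walls at x = +-33.5 mm, 8 thick, 50 high, with a 50 mm wide finger gap in the middle (|y| < 25) down to the floor; beyond them the tray is free in x. End walls 41 mm high. Heights above this floor.
- slot (a point): Mouth of the tongue slot at the -y end of the pocket (nest y -49.5, height 41 mm, axes as the nest's): middle of its lower edge. The slot is 46 mm wide, 10 mm high (height 41 to 51), 12.5 mm deep, open behind, roofed by a bridge 5 mm thick whose edge is right above this point. It stands on two posts (|x| > 23 mm) whose inner faces are at nest y = -47.5.
- catch_tip (a point): Rest position of the tip of the sprung catch at the +y end (nest y 50.5, height 50 mm, axes as the nest's). The catch is 26 mm wide, a steep ramp from the tip up and back to 12 mm higher, 4.5 mm further in +y. It gives way in +y (3 to 5 N) and springs back over the cover's edge. Beside it two posts, 65 mm high, have inner faces at nest y = 56; the end wall below them is 41 mm high.
- tray_handle (a point): Middle of the black bar handle of the tray, a bar 12 mm thick and 70 mm long along x, at nest y = -111 mm, 45 mm above the table, 45 mm out from the tray's upright front plate (75 mm high). Axes as the nest's.
- chamber: White bench steriliser, fixed, 200 (x) by 180 (y) by 125 mm high. Origin: centre of its underside, +y the way the tray slides in. The opening, in the face at y = -90 mm, is 130 mm wide and reaches 105 mm above the table. With the tray fully out the nest point is 100 mm in front of this face.
- dish: Open stainless dish, 64 mm (x) by 92 mm (y) by 30 mm high, walls 3 mm, 0.22 kg. Origin: centre of its underside. Starts open side up on the table. Either way round fits.
- spacer: Flat stainless spacer frame, 64 mm (x) by 92 mm (y) by 12 mm thick, an open rectangle with 12 mm wide sides and a thin cross bar, 0.15 kg. Origin: centre of its underside. Either way round fits.
- cover: Stainless cover plate, 6 mm thick, 64 wide in x; plate from y = -46 to +53 mm, then a tongue 40 wide and 5 thick (flush with the underside) on to y = -56. An upright grip rib, 12 thick in x, y = -30 to +30, rises to 28 mm above the underside. 0.2 kg. Origin on the underside under the rib's middle. Starts rib up. When home its origin is 42 mm above the nest point, axes along the nest's.
- spray: Blue bottle with a white cap, 52 mm across, 150 mm high; a bystander. Origin: centre of its underside.
- canister: Round stainless canister with lid and small knob, 94 mm across, 66 mm high; a bystander. Origin: centre of its underside.
- stripbox: White paper carton 50 x 50 x 110 mm, standing; a bystander. Origin: centre of its underside.
Things that resemble listed ones, but are neither listed nor needed, are in the scene too. Leave any red or yellow look-alike of the dish alone.

How it is judged:
By the outcome, as a careful person would: the job done as asked, in the order asked, and still so for the second after the job is handed in, with the robot touching nothing.
It also fails if it takes over 72 s, if anything falls off the work surface, if the arm or the gripper's body presses on something with over 40 N, if the wrist force passes 120 N, or if a joint passes its speed limit or range.

## Working session

There is one attempt and no reset: what is moved stays moved. The work goes in short steps, Python scripts to look and compute and a tool call to move; the robot and the scene stay as the last step left them, time stands still between calls to the robot, and variables do not carry over. Pictures are saved under pics/ and viewed, about 8 in all and at most 12, crops included, and the job is handed in when it is done.

Besides the shell and the picture viewer there is one more tool, called as name([rows], argument=value, ...), one row to a line, values as JSON. servo_tool: Moves the arm, as the interface text tells. Its arguments: {"type":"object","properties":{"rows":{"type":"array","items":{"type":"array","items":{"type":"number"}}},"force":{"type":"number"}},"required":["rows"]}

```bash
mkdir -p pics; ls
cat > h.py <<'E'
import numpy as np, cv2
from station import arm, imaging
def grab(n):
    im,d=imaging.get_image(n); np.savez('%s.npz'%n,im=im,d=d); return im,d
def load(n):
    z=np.load('%s.npz'%n); return z['im'],z['d']
def cal(n):
    c=imaging.calibration(n); f=200/np.tan(np.radians(c['vertical_fov'])/2)
    return f,c['cx'],c['cy'],np.array(c['extrinsics'])
def world(n,u,v,z):  # depth z -> world
    f,cx,cy,E=cal(n); u,v,z=map(np.asarray,(u,v,z))
    P=np.stack([(u-cx)/f*z,-(v-cy)/f*z,-z],-1)
    return (P-E[:3,3])@E[:3,:3]
def plane(n,u,v,h): # ray onto world z=h
    f,cx,cy,E=cal(n); u,v=map(lambda a:np.asarray(a,float),(u,v))
    R=E[:3,:3]; o=-R.T@E[:3,3]
    r=np.stack([(u-cx)/f,-(v-cy)/f,-np.ones_like(u)],-1)@R
    return o+r*((h-o[2])/r[...,2])[...,None]
def cloud(n):
    im,d=load(n); v,u=np.mgrid[:400,:640]; return world(n,u,v,d)
E
python3 - <<'E'
from h import *
for n in('scene','top'):
    im,d=grab(n); cv2.imwrite('pics/%s0.png'%n,im); c=imaging.calibration(n); print(n,{k:(np.round(v,3).tolist()) if k=='extrinsics' else v for k,v in c.items()},(d==0).mean())
print(arm.observe())
E
```

```text
pics
scene {'vertical_fov': 56.853893909110056, 'cx': 314.8678904146762, 'cy': 200.49374977984257, 'extrinsics': [[-0.352, 0.936, -0.004, 0.224], [-0.561, -0.207, 0.801, 0.233], [0.749, 0.284, 0.598, -1.468], [0.0, 0.0, 0.0, 1.0]]} 0.00526953125
top {'vertical_fov': 56.6223603171424, 'cx': 311.83323650617376, 'cy': 196.3238198597099, 'extrinsics': [[0.001, -1.0, 0.014, -0.034], [0.983, 0.003, 0.181, -0.538], [-0.181, 0.014, 0.983, -0.884], [0.0, 0.0, 0.0, 1.0]]} 0.00396875
{'clock': 0.1, 'joint_pos': array([-1.28760446e+00,  3.51140404e-01,  1.65231958e+00,  4.58477574e-06,
        1.13913410e+00, -8.46185526e-02]), 'joint_velocities': array([ 0.00218011, -0.00305826, -0.0016742 , -0.00228417,  0.00166275,
       -0.00121469]), 'joint_efforts': array([ 1.32654191e-04, -4.98028421e+01, -2.85704488e+01,  6.99633546e-02,
        2.38825358e-02, -2.72782688e-05]), 'ee_pos': array([ 0.1977015 , -0.51293658,  0.23519364]), 'eef_rot': array([-3.08763657e+00, -5.74318762e-01,  1.49370637e-04]), 'force': array([-0.22752204, -0.21614808, -0.16656153]), 'moment': array([0.02100004, 0.01524263, 0.0493594 ]), 'gripper_width': 0.9991661555791667}
```

View pics/scene0.png

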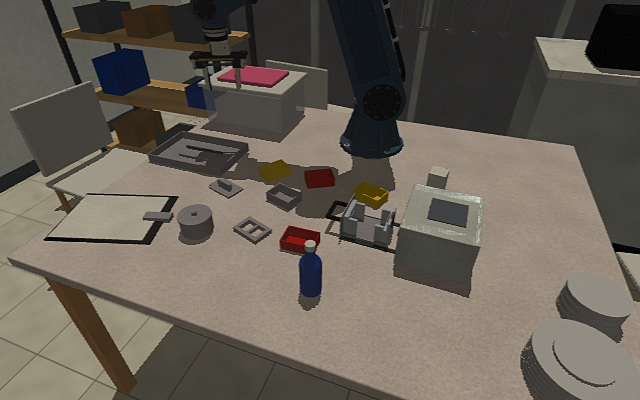

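View pics/top0.png

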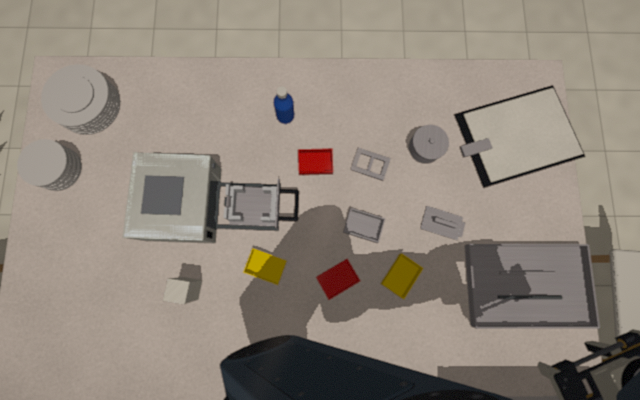

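The scene picture shows the kit on the table. In the top view, the open dish is at about (364,224), the spacer at (370,164), the cover with its rib at (442,222), the tray pocket at (252,205), the handle at (289,204) and the steriliser at (172,196). The red and yellow dishes are decoys.

Run:
```python
from h import *
im,d=load('top'); P=cloud('top'); Z=P[...,2]
print('table z', np.median(Z[100:140,330:350]), Z[100:140,330:350].std())
def comp(box,lo,hi,name,hfix):
    u0,v0,u1,v1=box; m=np.zeros((400,640),np.uint8); m[v0:v1,u0:u1]=((Z>lo)&(Z<hi))[v0:v1,u0:u1]
    cs,_=cv2.findContours(m,cv2.RETR_EXTERNAL,cv2.CHAIN_APPROX_NONE); c=max(cs,key=cv2.contourArea)
    f=np.zeros_like(m); cv2.drawContours(f,[c],-1,1,-1); v,u=np.nonzero(f)
    q=plane('top',u,v,hfix)[:,:2]; w,V=np.linalg.eigh(np.cov(q.T)); a=V[:,1]
    r=cv2.minAreaRect((q*1000).astype(np.float32))
    print(name,'centroid',q.mean(0).round(4),'sizes(12var)',np.sqrt(12*w).round(4),'long axis deg',np.degrees(np.arctan2(a[1],a[0])).round(2),'rect',np.round(r[0],1),np.round(r[1],1),round(r[2],1),'medz',np.median(Z[m>0]).round(4),len(u))
comp((335,195,395,250),.02,.04,'dish',.03)
comp((345,140,395,190),.006,.02,'spacer',.012)
comp((415,200,470,245),.003,.04,'coverall',.006)
comp((415,200,470,245),.018,.04,'rib',.028)
comp((120,145,225,250),.11,.14,'chamber',.125)
comp((275,180,305,225),.03,.06,'handle',.045)
comp((215,170,300,240),.055,.09,'tray hi',.06)
cv2.imwrite('pics/t1.png',cv2.resize(im[165:245,205:305],None,fx=8,fy=7,interpolation=cv2.INTER_CUBIC)[:600])
np.set_printoptions(linewidth=250)
print((Z[172:238:2,212:304:2]*1000).round().astype(int))
```

```text
table z 0.0011270555599826797 0.0017597461005594464
dish centroid [ 0.4682 -0.1648] sizes(12var) [0.0655 0.093 ] long axis deg 72.7 rect [ 468.4 -164.8] [92.7 65.3] 72.7 medz 0.0305 942
spacer centroid [ 0.6339 -0.1878] sizes(12var) [0.0663 0.0922] long axis deg 70.75 rect [ 634.  -187.8] [91.8 65.9] 71.2 medz 0.0128 831
coverall centroid [ 0.4766 -0.3731] sizes(12var) [0.065  0.1081] long axis deg 72.33 rect [ 476.  -373.3] [118.8  73.6] 72.0 medz 0.0068 1027
rib centroid [ 0.4762 -0.3718] sizes(12var) [0.0135 0.0602] long axis deg 72.21 rect [ 476.1 -371.9] [61.1 13.2] 71.4 medz 0.0286 126
chamber centroid [0.5231 0.3002] sizes(12var) [0.1844 0.2   ] long axis deg 178.85 rect [525.3 299.9] [184.8 200.4] 88.0 medz 0.126 6936
handle centroid [0.5174 0.0222] sizes(12var) [0.0571 0.1069] long axis deg 179.26 rect [521.4  27.6] [ 51.9 107.1] 88.2 medz 0.0508 319
tray hi centroid [0.5191 0.0648] sizes(12var) [0.0355 0.1072] long axis deg 178.1 rect [520.6  72.6] [ 41.5 120.4] 87.7 medz 0.0673 349
[[90 71 53 ... 30 33 31]
 [74 72 51 ... 14 14  9]
 [55 55 49 ... -1 -1  2]
 ...
 [52 21  3 ... -2  2  3]
 [40 24  1 ...  2 -1  0]
 [41 20  0 ...  1  2  2]]
```

View pics/t1.png

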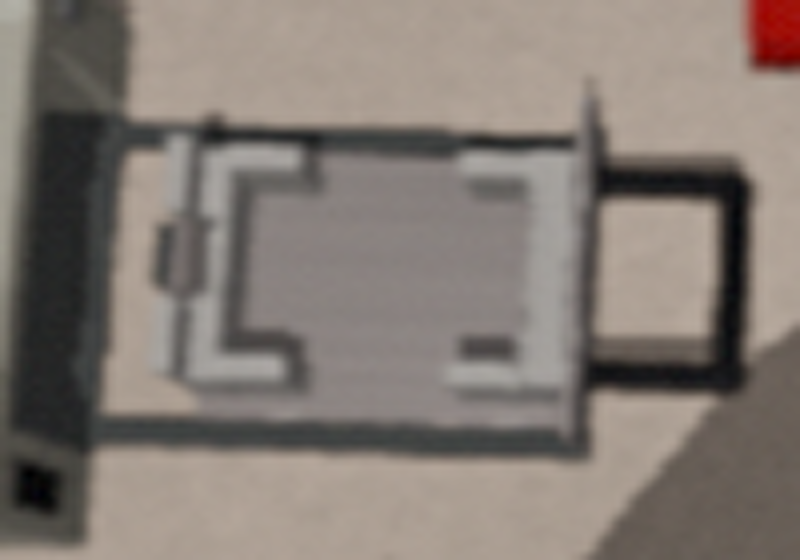

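The tray crop shows the slide axis turned about 2° (88°), with the catch on the left (+y) and the bridge by the front plate. Next I'll rectify the wall-top plane to locate the pocket accurately, and check which end of the cover has the tongue.

Run:
```python
from h import *
im,d=load('top')
def rect(c,ang,h,hx,hy,s):  # local x right->image right = local y? rows: local x up, cols: local y to right (mm/px=1/s)
    a=np.radians(ang); ex=np.array([np.cos(a),np.sin(a)]); ey=np.array([-np.sin(a),np.cos(a)])
    f,cx,cy,E=cal('top'); src=[];dst=[]
    for lx,ly in((-hx,-hy),(-hx,hy),(hx,hy),(hx,-hy)):
        p=np.array([*(c+lx*ex+ly*ey),h]); q=E[:3,:3]@p+E[:3,3]
        src.append([cx-f*q[0]/q[2],cy+f*q[1]/q[2]]); dst.append([(ly+hy)*s*1000,(hx-lx)*s*1000])
    M=cv2.getPerspectiveTransform(np.float32(src),np.float32(dst))
    return cv2.warpPerspective(im,M,(int(2*hy*s*1000),int(2*hx*s*1000)),flags=cv2.INTER_CUBIC)
c=np.array([.52,.08])
A=rect(c,-2,.06,.06,.13,3); 
B=rect(np.array([.4765,-.3725]),-17.7,.006,.045,.075,5)
for k in range(0,A.shape[1],30): cv2.line(A,(k,0),(k,4 if k%150 else 12),(0,0,255),1)
for k in range(0,A.shape[0],30): cv2.line(A,(0,k),(4 if k%150 else 12,k),(0,0,255),1)
out=np.zeros((360+450,780,3),np.uint8); out[:360]=A; out[360:,:750]=B
cv2.imwrite('pics/r1.png',cv2.resize(out,None,fx=.74,fy=.74,interpolation=cv2.INTER_AREA))
# edge profiles on wall-top plane, outer faces of side walls, in two column windows
def edges(g,off,s,n=3):
    gr=np.gradient(cv2.GaussianBlur(g.reshape(-1,1).astype(np.float32),(1,9),0).ravel()); o=[]
    for i in range(2,len(gr)-2):
        if abs(gr[i])>1.2 and abs(gr[i])>=abs(gr[i-1]) and abs(gr[i])>abs(gr[i+1]): o.append((round(off-i/s,1),round(float(gr[i]),1)))
    return o
A=cv2.cvtColor(rect(c,-2,.06,.06,.13,3),cv2.COLOR_BGR2GRAY)
for y0,y1 in((-40,-30),(-28,-18),(-20,0),(20,30),(28,38)):
    print('x-edges for y',y0,y1,edges(A[:,int((y0+130)*3):int((y1+130)*3)].mean(1),60,3))
for x0,x1 in((-22,-5),(5,22),(-20,20)):
    print('y-edges for x',x0,x1,[(-a,b) for a,b in edges(A[int((60-x1)*3):int((60-x0)*3)].mean(0),130,3)])
H=cv2.cvtColor(rect(c,-2,.051,.06,.13,3),cv2.COLOR_BGR2GRAY)
for x0,x1 in((-25,0),(0,25)):
    print('handle y',[(-a,b) for a,b in edges(H[int((60-x1)*3):int((60-x0)*3),:].mean(0),130,3)])
```

```text
Traceback (most recent call last):
ValueError: could not broadcast input array from shape (449,750,3) into shape (450,750,3)
```

```bash
cat >> h.py <<'E'
def rect(im,n,c,ang,h,hx,hy,s): # rows: local x (up), cols: local y (right); mm half sizes, s px/mm
    a=np.radians(ang); ex=np.array([np.cos(a),np.sin(a)]); ey=np.array([-np.sin(a),np.cos(a)])
    f,cx,cy,E=cal(n); src=[];dst=[]
    for lx,ly in((-hx,-hy),(-hx,hy),(hx,hy),(hx,-hy)):
        p=np.array([*(c+(lx*ex+ly*ey)/1000),h]); q=E[:3,:3]@p+E[:3,3]
        src.append([cx-f*q[0]/q[2],cy+f*q[1]/q[2]]); dst.append([(ly+hy)*s,(hx-lx)*s])
    return cv2.warpPerspective(im,cv2.getPerspectiveTransform(np.float32(src),np.float32(dst)),(2*hy*s,2*hx*s),flags=cv2.INTER_CUBIC)
def edges(g,off,s):
    gr=np.gradient(cv2.GaussianBlur(g.reshape(-1,1).astype(np.float32),(1,9),0).ravel())
    return [(round(off-i/s,1),round(float(gr[i]),1)) for i in range(2,len(gr)-2) if abs(gr[i])>1.2 and abs(gr[i])>=abs(gr[i-1]) and abs(gr[i])>abs(gr[i+1])]
E
python3 - <<'E'
from h import *
im,d=load('top'); c=np.array([.52,.08])
A=rect(im,'top',c,-2,.06,60,130,3); B=rect(im,'top',np.array([.4765,-.3725]),-17.7,.006,45,75,5)
for k in range(0,780,30): cv2.line(A,(k,0),(k,4 if k%150 else 12),(0,0,255),1)
out=np.zeros((810,780,3),np.uint8); out[:360]=A; out[360:,:750]=B
cv2.imwrite('pics/r1.png',cv2.resize(out,None,fx=.74,fy=.74,interpolation=cv2.INTER_AREA))
A=cv2.cvtColor(rect(im,'top',c,-2,.06,60,130,3),cv2.COLOR_BGR2GRAY)
for y0,y1 in((-50,-42),(-40,-32),(-20,0),(20,30),(28,38)):
    print('x-edges for y',y0,y1,edges(A[:,(y0+130)*3:(y1+130)*3].mean(1),60,3))
for x0,x1 in((-22,-5),(5,22),(-20,20)):
    print('y-edges for x',x0,x1,[(-a,b) for a,b in edges(A[(60-x1)*3:(60-x0)*3].mean(0),130,3)])
H=cv2.cvtColor(rect(im,'top',c,-2,.051,60,130,3),cv2.COLOR_BGR2GRAY)
for x0,x1 in((-25,0),(0,25)):
    print('handle y',[(-a,b) for a,b in edges(H[(60-x1)*3:(60-x0)*3,:].mean(0),130,3)][:5])
print('handle x',edges(H[:,(-75+130)*3:(-60+130)*3].mean(1),60,3))
E
```

```text
x-edges for y -50 -42 [(42.0, -5.3), (38.3, -5.0), (36.3, -5.1), (26.3, 9.8), (-23.0, -5.5), (-32.3, -5.5), (-42.0, 7.8), (-43.7, 8.0)]
x-edges for y -40 -32 [(41.7, -5.3), (37.7, -5.2), (31.0, 1.7), (26.0, 8.5), (-23.3, -5.4), (-32.0, -5.4), (-42.0, 8.2)]
x-edges for y -20 0 [(47.7, -9.0), (42.7, 8.8), (32.3, -2.0), (-25.7, -1.8), (-33.3, 2.6), (-42.3, -4.1), (-47.7, 2.8), (-56.7, -5.8)]
x-edges for y 20 30 [(49.0, -6.8), (38.3, 5.1), (-56.3, -4.5)]
x-edges for y 28 38 [(48.7, -7.0), (38.3, 4.6), (-56.3, -4.6)]
y-edges for x -22 -5 [(-91.7, 1.3), (-78.7, -9.2), (-68.7, 8.5), (-31.7, -6.9), (-27.0, 5.0), (-21.7, 1.9), (-11.0, -1.7), (76.3, -3.8), (83.0, 5.2), (88.7, -3.1), (91.0, -2.7), (97.0, 2.3), (104.0, 2.5), (117.3, -7.0), (125.0, -2.1)]
y-edges for x 5 22 [(-77.7, -10.4), (-69.7, 9.0), (-68.3, 9.0), (-32.0, -7.5), (-26.0, 5.3), (-23.3, 3.1), (-10.3, -1.9), (76.3, -3.8), (83.0, 5.5), (88.7, -3.2), (90.7, -3.3), (96.3, 2.4), (105.0, 2.8), (117.7, -6.6), (126.7, -2.3)]
y-edges for x -20 20 [(-78.3, -9.6), (-68.7, 8.9), (-31.7, -7.1), (-26.3, 5.3), (-10.7, -1.8), (76.3, -3.9), (82.7, 5.3), (88.7, -4.0), (96.0, 1.8), (104.7, 3.8), (117.3, -6.5), (125.7, -2.1)]
handle y [(-78.3, -9.1), (-68.3, 7.9), (-31.0, -6.2), (-26.3, 4.9), (-21.0, 1.8)]
handle y [(-77.7, -10.0), (-69.3, 8.8), (-68.0, 8.9), (-31.3, -7.3), (-25.3, 5.2)]
handle x [(44.3, -4.9), (41.3, -3.8), (38.7, -4.7), (28.3, 4.6), (-21.3, -2.8), (-31.0, -3.1), (-37.0, 1.3), (-42.0, 7.6), (-46.7, -1.6)]
```

View pics/r1.png

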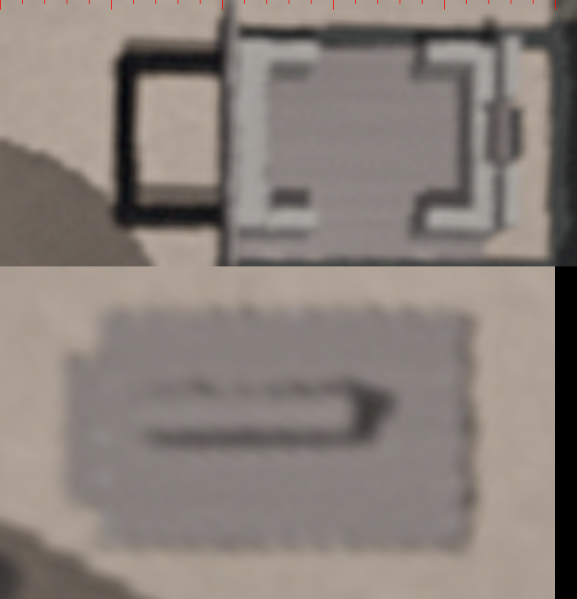

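The cover's tongue points to −y, so no half turn is needed. The handle centre is about 73.3 mm before the reference point, which puts nest y at about 0.118. The wall windows missed the walls, so I'll redo the x edges.

Run:
```python
from h import *
im,d=load('top'); c=np.array([.52,.08])
A=cv2.cvtColor(rect(im,'top',c,-2,.06,60,130,3),cv2.COLOR_BGR2GRAY)
for y0,y1 in((-8,-2),(-2,4),(4,10),(65,70),(70,75),(76,82)):
    print('x-edges for y',y0,y1,edges(A[:,(y0+130)*3:(y1+130)*3].mean(1),60,3))
for h,x0,x1 in((.06,-30,-15),(.06,15,30),(.066,-15,15),(.075,-38,-18),(.075,18,35),(.085,-40,40)):
    H=cv2.cvtColor(rect(im,'top',c,-2,h,60,130,3),cv2.COLOR_BGR2GRAY)
    print('y-edges h',h,x0,x1,[(-a,b) for a,b in edges(H[(60-x1)*3:(60-x0)*3].mean(0),130,3) if -40<-a<110])
# scene view cloud cross-check of heights/extent of the dish rim and tray
P=cloud('top'); Z=P[...,2]
a=np.radians(-2); L=(P[...,:2]-c)@np.array([[np.cos(a),-np.sin(a)],[np.sin(a),np.cos(a)]])*1000
for n,lo,hi,y0,y1 in(('wallA',.055,.066,2,11),('wallB',.055,.066,66,76)):
    m=(Z>lo)&(Z<hi)&(L[...,1]>y0)&(L[...,1]<y1)&(abs(L[...,0])<55); x=np.sort(L[...,0][m]); print(n,m.sum(),x[:3].round(1),x[-3:].round(1),x[x<0].mean().round(2),x[x>0].mean().round(2))
```

```text
x-edges for y -8 -2 [(47.3, -9.3), (42.3, 8.5), (32.3, -4.2), (23.7, 1.8), (-25.3, -3.9), (-33.3, 5.4), (-42.7, -4.2), (-47.7, 2.7), (-57.0, -6.2)]
x-edges for y -2 4 [(47.3, -9.6), (42.3, 9.3), (32.3, -4.3), (23.7, 2.6), (-25.0, -4.7), (-33.3, 6.6), (-42.7, -4.3), (-47.7, 2.9), (-57.0, -5.2)]
x-edges for y 4 10 [(47.7, -8.9), (42.0, 10.0), (32.0, -4.2), (26.3, 1.2), (24.0, 1.8), (-25.3, -3.8), (-33.7, 5.8), (-42.3, -4.0), (-48.0, 2.1), (-57.0, -5.3)]
x-edges for y 65 70 [(47.0, -9.5), (42.0, 8.6), (32.3, -4.6), (23.7, 2.7), (-25.0, -4.7), (-33.7, 6.7), (-42.7, -4.3), (-48.0, 2.2), (-57.3, -4.9)]
x-edges for y 70 75 [(47.0, -8.8), (42.0, 9.2), (32.0, -4.3), (23.3, 2.3), (-25.3, -4.4), (-33.7, 6.9), (-42.7, -4.3), (-48.0, 2.4), (-56.3, -4.5)]
x-edges for y 76 82 [(47.0, -8.0), (41.7, 9.4), (32.0, -4.5), (-34.0, 6.3), (-43.3, -4.3), (-48.3, 2.5), (-56.7, -4.5)]
y-edges h 0.06 -30 -15 [(-32.0, -4.8), (-27.7, 4.8), (-22.0, 2.0), (-10.3, -2.3), (-8.0, -1.9), (9.3, 1.4), (76.3, -2.8), (83.0, 5.7), (92.0, -4.5), (97.3, 5.1)]
y-edges h 0.06 15 30 [(-32.0, -4.9), (-27.3, 4.6), (-22.0, 2.4), (-10.0, -2.5), (54.7, -1.4), (76.7, -2.4), (83.7, 5.1), (92.3, -5.9), (97.3, 4.8)]
y-edges h 0.066 -15 15 [(-32.3, -7.1), (-27.0, 5.5), (-11.0, -1.8), (75.0, -4.0), (81.3, 5.4), (87.3, -4.9), (93.7, 1.8), (98.3, -2.1), (103.3, 4.9)]
y-edges h 0.075 -38 -18 [(-33.3, -3.3), (-29.0, 5.2), (-23.7, 2.1), (-12.0, -2.5), (-10.0, -2.3), (7.0, 1.8), (53.7, -1.9), (73.3, -2.0), (80.0, 5.1), (89.0, -4.8), (94.0, 5.4)]
y-edges h 0.075 18 35 [(-34.7, -2.1), (-29.0, 5.9), (-22.7, 2.6), (-11.0, -2.2), (52.7, -2.7), (59.3, 2.6), (80.7, 3.1), (89.3, -5.7), (93.7, 5.3)]
y-edges h 0.085 -40 40 [(-34.0, -4.7), (-29.0, 5.2), (-12.7, -2.0), (51.7, -1.3), (71.3, -2.5), (77.7, 4.2), (86.0, -3.1), (91.3, 3.5), (99.0, 1.4)]
wallA 27 [-42.9 -41.3 -41. ] [39.  39.3 39.5] -39.18 35.65
wallB 30 [-43.2 -43.1 -42.8] [39.2 39.2 39.5] -39.45 35.75
```

```bash
cat >> h.py <<'E'
from scipy.spatial.transform import Rotation as Ro
NEST=np.array([.52087,.1177,.010]); NYAW=-1.55
def tool(ang,tilt=0): # tool y at angle ang (deg); z down; tilt>0 lifts the local +y side (rotation about local x)
    return Ro.from_euler('z',ang,degrees=True)*Ro.from_euler('x',tilt,degrees=True)*Ro.from_matrix(np.array([[0,1,0],[1,0,0],[0,0,-1.]]))
def go(pos,ang,tilt=0,frm=None):
    """prints the row (cm, rad) from the measured pose (or frm=(pos,Ro)) to pos"""
    s=arm.observe(); p,R=(s['ee_pos'],Ro.from_rotvec(s['eef_rot'])) if frm is None else frm
    T=tool(ang,tilt); sh=R.inv().apply(np.array(pos)-p)*100; rv=(R.inv()*T).as_rotvec()
    print('row',sh.round(2).tolist(),rv.round(4).tolist(),'t',round(s['clock'],2),'F',s['force'].round(1),'w',round(s['gripper_width']*93,1)); return np.array(pos),T
def nest(x,y,z,yaw=None): # nest-frame mm -> world
    a=np.radians(NYAW); return NEST+np.array([x*np.cos(a)-y*np.sin(a),x*np.sin(a)+y*np.cos(a),z])/1000
E
python3 - <<'E'
from h import *
f=go([.4682,-.1648,.10],-17.3)
f2=go([.4682,-.1648,.023],-17.3,frm=f)
E
```

```text
row [37.76, -22.75, 13.55] [-0.0009, -0.0005, -0.901] t 0.1 F [-0.2 -0.2 -0.2] w 92.9
row [0.0, 0.0, 7.7] [0.0, 0.0, 0.0] t 0.1 F [-0.2 -0.2 -0.2] w 92.9
```

servo_tool([
  [37.76, -22.75, 5, 0, 0, -0.901, 9.3],
  [37.76, -22.75, 5, 0, 0, -0.901, 9.3],
  [37.76, -22.75, 5, 0, 0, -0.901, 9.3],
  [37.76, -22.75, 5, 0, 0, -0.901, 9.3],
  [37.76, -22.75, 5, 0, 0, -0.901, 9.3],
  [37.76, -22.75, 5, 0, 0, -0.901, 9.3],
  [37.76, -22.75, 5, 0, 0, -0.901, 9.3],
  [37.76, -22.75, 5, 0, 0, -0.901, 9.3],
  [37.76, -22.75, 9, 0, 0, -0.901, 9.3],
  [37.76, -22.75, 13.55, 0, 0, -0.901, 9.3],
  [37.76, -22.75, 13.55, 0, 0, -0.901, 9.3],
  [37.76, -22.75, 13.55, 0, 0, -0.901, 9.3],
], force=30)

```text
clock: 1.3
ee_pos: [0.4677, -0.1651, 0.0999]
eef_rot: [-2.528, -1.861, 0.002]
force: [0.7, 1.0, 0.4]
gripper_width: 1.0
```

Run:
```python
from h import *
f=go([.4682,-.1648,.023],-17.3)
```

```text
row [0.04, 0.06, 7.69] [-0.0027, -0.0003, 0.0002] t 1.3 F [0.7 1.  0.4] w 93.0
```

servo_tool([
  [0.04, 0.06, 4, 0, 0, 0, 9.3],
  [0.04, 0.06, 6.5, 0, 0, 0, 9.3],
  [0.04, 0.06, 7.7, 0, 0, 0, 9.3],
  [0.04, 0.06, 7.7, 0, 0, 0, 7.0],
  [0.04, 0.06, 7.7, 0, 0, 0, 6.2],
  [0.04, 0.06, 7.7, 0, 0, 0, 6.0],
  [0.04, 0.06, 7.7, 0, 0, 0, 6.0],
  [0.04, 0.06, 7.7, 0, 0, 0, 6.0],
  [0.04, 0.06, 7.7, 0, 0, 0, 6.0],
])

```text
clock: 2.2
ee_pos: [0.4695, -0.1652, 0.0241]
eef_rot: [2.529, 1.861, 0.001]
force: [-1.8, -0.2, 8.2]
gripper_width: 0.684
```

Run:
```python
from h import *
s=arm.observe(); im,d=grab('top'); print(s['ee_pos'].round(4),s['gripper_width']*93)
cv2.imwrite('pics/g1.png',cv2.resize(im[150:300,250:450],None,fx=4,fy=4,interpolation=cv2.INTER_CUBIC))
f=go(np.array([.4682,-.1648,.10]),-17.3)
f=go(nest(0,0,110),NYAW,frm=f)
```

```text
[ 0.4695 -0.1652  0.0241] 63.582494074930494
row [-0.0, -0.13, -7.58] [0.0014, 0.0003, 0.0] t 2.25 F [-1.  -0.7  8.9] w 63.9
row [28.54, -3.37, -2.0] [0.0, 0.0, -0.2749] t 2.25 F [-1.  -0.7  8.9] w 63.9
```

servo_tool([
  [0, 0, -2, 0, 0, 0, 6.0],
  [0, 0, -5, 0, 0, 0, 6.0],
  [0, 0, -9.5, 0, 0, 0, 6.0],
  [0, 0, -9.5, 0, 0, 0, 6.0],
  [0, 0, -9.5, 0, 0, 0, 6.0],
])

```text
clock: 2.75
ee_pos: [0.4692, -0.165, 0.1187]
eef_rot: [2.529, 1.861, 0.001]
force: [-0.2, 0.1, -1.8]
gripper_width: 0.685
```

Run:
```python
from h import *
f=go(nest(0,0,110),NYAW)
```

```text
row [28.52, -3.47, -0.14] [0.0016, 0.0004, -0.2749] t 2.75 F [-0.2  0.1 -1.8] w 63.7
```

View pics/g1.png

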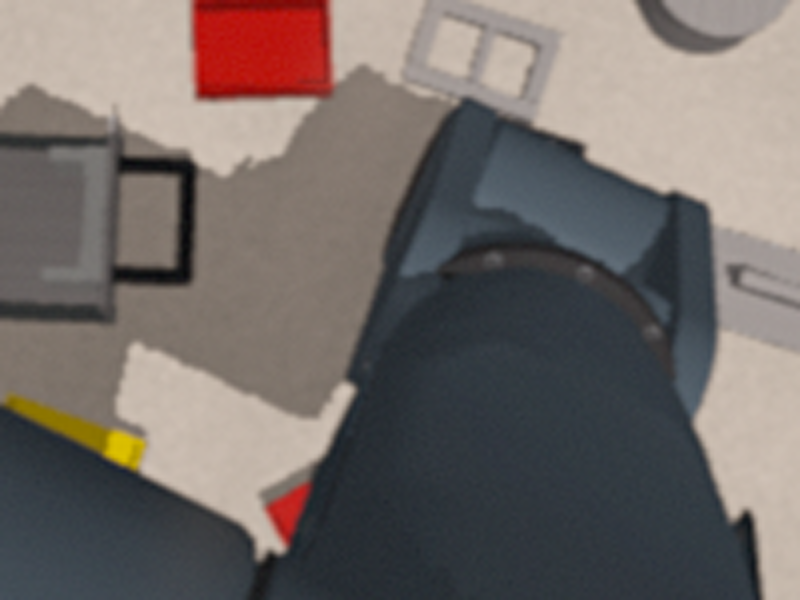

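servo_tool([
  [28.52, -3.47, -0.14, 0, 0, -0.275, 6.0],
  [28.52, -3.47, -0.14, 0, 0, -0.275, 6.0],
  [28.52, -3.47, -0.14, 0, 0, -0.275, 6.0],
  [28.52, -3.47, -0.14, 0, 0, -0.275, 6.0],
  [28.52, -3.47, -0.14, 0, 0, -0.275, 6.0],
  [28.52, -3.47, -0.14, 0, 0, -0.275, 6.0],
  [28.52, -3.47, -0.14, 0, 0, -0.275, 6.0],
  [28.52, -3.47, -0.14, 0, 0, -0.275, 6.0],
  [28.52, -3.47, -0.14, 0, 0, -0.275, 6.0],
])

```text
clock: 3.65
ee_pos: [0.52, 0.1168, 0.1185]
eef_rot: [-2.251, -2.19, 0.003]
force: [0.4, -0.6, -1.9]
gripper_width: 0.688
```

Run:
```python
from h import *
f=go(nest(0,0,80),NYAW); f=go(nest(0,0,52),NYAW,frm=f);f=go(nest(0,0,14),NYAW,frm=f)
im,d=grab('scene'); 
f_,cx,cy,E=cal('scene')
def pj(p):
    q=E[:3,:3]@p+E[:3,3]; return cx-f_*q[0]/q[2],cy+f_*q[1]/q[2]
u,v=pj(nest(0,0,60)); print(u,v)
u0,v0=int(u)-50,int(v)-45
k=cv2.resize(im[v0:v0+75,u0:u0+100],None,fx=8,fy=8,interpolation=cv2.INTER_CUBIC)
s=arm.observe()
# expected dish corners (green) at the current pose, pocket wall-top inner corners (red)
dz=s['ee_pos'][2]-.0241
R=tool(NYAW)
def mk(p,c): 
    a,b=pj(p); cv2.circle(k,(int((a-u0+.5)*8),int((b-v0+.5)*8)),3,c,-1)
o=s['ee_pos'].copy(); a=np.radians(NYAW)
for x in(-32,32):
  for y in(-46,46):
    mk(np.array([o[0]+(x*np.cos(a)-y*np.sin(a))/1000,o[1]+(x*np.sin(a)+y*np.cos(a))/1000,dz+.03]),(0,255,0))
    mk(np.array([o[0]+(x*np.cos(a)-y*np.sin(a))/1000,o[1]+(x*np.sin(a)+y*np.cos(a))/1000,dz]),(255,255,0))
for x in(-41.5,41.5):
  for y in(-47.5,-25,25,47.5): mk(nest(x,y,50),(0,0,255))
cv2.imwrite('pics/s1.png',k)
```

```text
row [0.1, 0.09, 2.85] [-0.0019, 0.0005, -0.0006] t 3.65 F [ 0.4 -0.6 -1.9] w 64.0
row [0.0, 0.0, 2.8] [0.0, 0.0, 0.0] t 3.65 F [ 0.4 -0.6 -1.9] w 64.0
row [0.0, 0.0, 3.8] [0.0, 0.0, 0.0] t 3.65 F [ 0.4 -0.6 -1.9] w 64.0
370.33907875196877 210.64169387335127
```

View pics/s1.png

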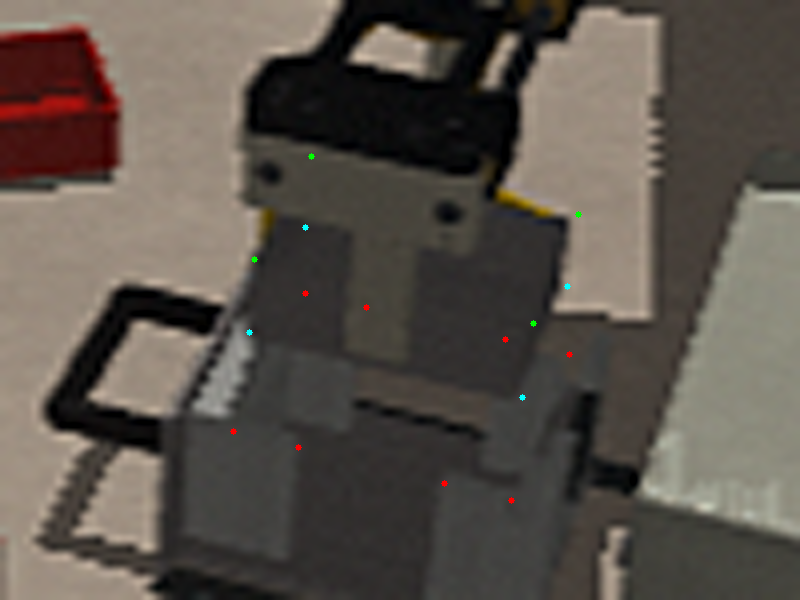

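servo_tool([
  [0.1, 0.09, 2.0, 0, 0, 0, 6.0],
  [0.1, 0.09, 3.2, 0, 0, 0, 6.0],
  [0.1, 0.09, 3.5, 0, 0, 0, 6.0],
  [0.1, 0.09, 3.8, 0, 0, 0, 6.0],
  [0.1, 0.09, 3.8, 0, 0, 0, 6.0],
])

```text
clock: 4.2
ee_pos: [0.5216, 0.1184, 0.0815]
eef_rot: [-2.252, -2.191, 0.0]
force: [-0.9, -0.8, -2.8]
gripper_width: 0.684
```

```bash
cat >> h.py <<'E'
def st():
    s=arm.observe(); a=np.radians(NYAW); q=(s['ee_pos']-NEST)*1000
    print('t',round(s['clock'],2),'nest xyz',np.round([q[0]*np.cos(a)+q[1]*np.sin(a),-q[0]*np.sin(a)+q[1]*np.cos(a),q[2]],2),'F',s['force'].round(1),'M',s['moment'].round(2),'w',round(s['gripper_width']*93,1))
E
python3 -c "
from h import *
st(); go(nest(0,0,60),NYAW)"
```

```text
t 4.2 nest xyz [ 0.7   0.73 71.53] F [-0.9 -0.8 -2.8] M [ 0.02  0.16 -0.01] w 63.6
row [-0.07, -0.07, 1.15] [-0.0003, 0.0, -0.0003] t 4.2 F [-0.9 -0.8 -2.8] w 63.6
```

servo_tool([
  [0, 0, 0.3, 0, 0, 0, 6.0],
  [0, 0, 0.6, 0, 0, 0, 6.0],
  [0, 0, 0.6, 0, 0, 0, 6.0],
])

```text
clock: 4.5
ee_pos: [0.5215, 0.1186, 0.0753]
eef_rot: [-2.251, -2.191, 0.0]
force: [-1.6, 0.3, -2.3]
gripper_width: 0.687
```

```bash
python3 -c "
from h import *
st(); go(nest(0,0,50),NYAW); st(); st()"
```

```text
t 4.5 nest xyz [ 0.65  0.97 65.31] F [-1.6  0.3 -2.3] M [-0.    0.17 -0.04] w 63.8
row [-0.1, -0.06, 1.53] [-0.0002, 0.0, 0.0001] t 4.5 F [-1.6  0.3 -2.3] w 63.8
t 4.5 nest xyz [ 0.65  0.97 65.31] F [-1.6  0.3 -2.3] M [-0.    0.17 -0.04] w 63.8
t 4.5 nest xyz [ 0.65  0.97 65.31] F [-1.6  0.3 -2.3] M [-0.    0.17 -0.04] w 63.8
```

servo_tool([
  [-0.04, -0.05, 0.3, 0, 0, 0, 6.0],
  [-0.04, -0.05, 0.6, 0, 0, 0, 6.0],
  [-0.04, -0.05, 0.6, 0, 0, 0, 6.0],
])

```text
clock: 4.8
ee_pos: [0.5212, 0.1183, 0.0692]
eef_rot: [2.251, 2.191, -0.0]
force: [0.8, -0.3, -1.2]
gripper_width: 0.685
```

```bash
python3 -c "
from h import *
st()"
```

```text
t 4.8 nest xyz [ 0.27  0.56 59.22] F [ 0.8 -0.3 -1.2] M [ 0.   -0.06  0.  ] w 63.7
```

servo_tool([
  [0, 0, 0.8, 0, 0, 0, 6.0],
  [0, 0, 1.6, 0, 0, 0, 6.0],
  [0, 0, 2.4, 0, 0, 0, 6.0],
  [0, 0, 3.0, 0, 0, 0, 6.0],
  [0, 0, 3.3, 0, 0, 0, 6.0],
  [0, 0, 3.5, 0, 0, 0, 6.0],
  [0, 0, 3.5, 0, 0, 0, 6.0],
])

```text
clock: 5.5
ee_pos: [0.5212, 0.1183, 0.0345]
eef_rot: [-2.251, -2.191, -0.0]
force: [-1.0, -0.6, -2.0]
gripper_width: 0.687
```

```bash
python3 -c "
from h import *
st()"
```

```text
t 5.5 nest xyz [ 0.31  0.58 24.51] F [-1.  -0.6 -2. ] M [-0.01 -0.11  0.02] w 63.9
```

servo_tool([
  [0, 0, 0.1, 0, 0, 0, 6.0],
  [0, 0, 0.1, 0, 0, 0, 7.4],
  [0, 0, 0.1, 0, 0, 0, 7.8],
  [0, 0, 0.1, 0, 0, 0, 7.8],
  [0, 0, 0.1, 0, 0, 0, 7.8],
  [0, 0, -3, 0, 0, 0, 7.8],
  [0, 0, -7.5, 0, 0, 0, 7.8],
  [0, 0, -11, 0, 0, 0, 9.3],
  [0, 0, -11, 0, 0, 0, 9.3],
])

```text
clock: 6.4
ee_pos: [0.5233, 0.1186, 0.1489]
eef_rot: [2.248, 2.188, 0.01]
force: [1.0, -0.2, 0.1]
gripper_width: 0.964
```

Run:
```python
from h import *
st()
print('spray',plane('top',284,98,.15),'can',plane('top',429,138,.066))
f=go([.6339,-.1878,.10],-19.0); go([.6339,-.1878,.021],-19.0,frm=f)
```

```text
t 6.4 nest xyz [  2.44   0.99 138.92] F [ 1.  -0.2  0.1] M [-0.05 -0.11  0.03] w 89.6
spray [0.75436348 0.03451173 0.15      ] can [ 0.68760249 -0.33130248  0.066     ]
row [-30.34, 11.84, 4.94] [0.0073, -0.0024, 0.3046] t 6.4 F [ 1.  -0.2  0.1] w 89.6
row [0.0, 0.0, 7.9] [0.0, 0.0, 0.0] t 6.4 F [ 1.  -0.2  0.1] w 89.6
```

servo_tool([
  [-30.34, 11.84, 0, 0, 0, 0.305, 9.3],
  [-30.34, 11.84, 0, 0, 0, 0.305, 9.3],
  [-30.34, 11.84, 0, 0, 0, 0.305, 9.3],
  [-30.34, 11.84, 0, 0, 0, 0.305, 9.3],
  [-30.34, 11.84, 0, 0, 0, 0.305, 9.3],
  [-30.34, 11.84, 0, 0, 0, 0.305, 9.3],
  [-30.34, 11.84, 1, 0, 0, 0.305, 9.3],
  [-30.34, 11.84, 4.94, 0, 0, 0.305, 9.3],
  [-30.34, 11.84, 4.94, 0, 0, 0.305, 9.3],
  [-30.34, 11.84, 4.94, 0, 0, 0.305, 9.3],
  [-30.34, 11.84, 4.94, 0, 0, 0.305, 9.3],
])

```text
clock: 7.5
ee_pos: [0.6319, -0.1878, 0.0966]
eef_rot: [2.556, 1.824, 0.001]
force: [-0.1, 0.4, 0.0]
gripper_width: 0.997
```

Run:
```python
from h import *
go([.6339,-.1878,.022],-19.0)
im,d=grab('top'); cv2.imwrite('pics/t2.png',cv2.resize(im[155:245,195:315],None,fx=6,fy=6,interpolation=cv2.INTER_CUBIC))
```

```text
row [0.06, 0.18, 7.46] [0.0016, -0.0, 0.0004] t 7.5 F [-0.1  0.4  0. ] w 92.7
```

View pics/t2.png

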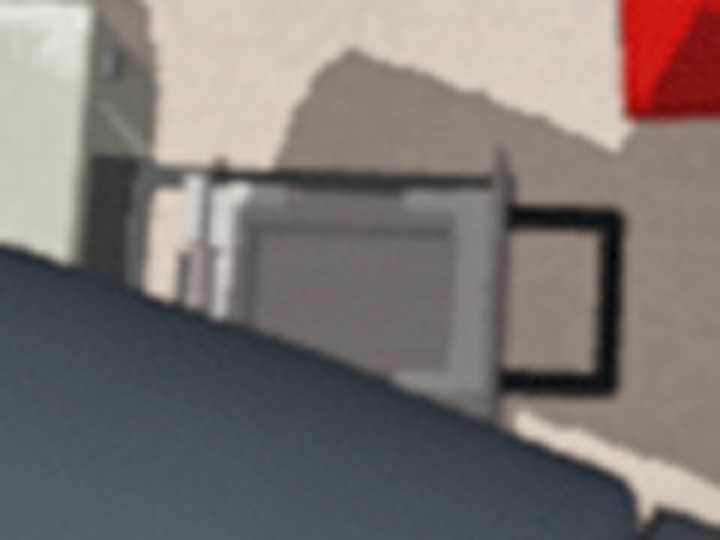

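The dish sits flat inside the pocket, with its rim between the end walls around (240–460, 220–370) in the crop. Now I'll grasp the spacer.

servo_tool([
  [0.06, 0.18, 4, 0, 0, 0, 9.3],
  [0.06, 0.18, 6.5, 0, 0, 0, 9.3],
  [0.06, 0.18, 7.4, 0, 0, 0, 9.3],
  [0.06, 0.18, 7.5, 0, 0, 0, 9.3],
  [0.06, 0.18, 7.5, 0, 0, 0, 9.3],
])

```text
clock: 8.05
ee_pos: [0.6341, -0.1884, 0.0218]
eef_rot: [2.556, 1.823, 0.002]
force: [-0.3, 0.6, -0.8]
gripper_width: 0.996
```

```bash
python3 -c "
from h import *
go([.6339,-.1878,.020],-19.0)"
```

```text
row [0.05, -0.04, 0.18] [0.0022, 0.0, -0.0001] t 8.05 F [-0.3  0.6 -0.8] w 92.6
```

servo_tool([
  [0, 0, 0, 0, 0, 0, 7.0],
  [0, 0, 0, 0, 0, 0, 6.2],
  [0, 0, 0, 0, 0, 0, 6.0],
  [0, 0, 0, 0, 0, 0, 6.0],
  [0, 0, 0, 0, 0, 0, 6.0],
  [0, 0, 0, 0, 0, 0, 6.0],
])

```text
clock: 8.65
ee_pos: [0.6334, -0.1884, 0.0205]
eef_rot: [2.558, 1.824, 0.001]
force: [-0.1, -0.2, 3.3]
gripper_width: 0.684
```

```bash
python3 -c "
from h import *
st();s=arm.observe();print(s['ee_pos'])"
```

```text
t 8.65 nest xyz [ 120.81 -302.9    10.5 ] F [-0.1 -0.2  3.3] M [-0.01 -0.1   0.03] w 63.6
[ 0.63344459 -0.18835509  0.02050015]
```

servo_tool([
  [0, 0, -2, 0, 0, 0, 6.0],
  [0, 0, -6, 0, 0, 0, 6.0],
  [0, 0, -12, 0, 0, 0, 6.0],
  [0, 0, -12, 0, 0, 0, 6.0],
  [0, 0, -12, 0, 0, 0, 6.0],
])

```text
clock: 9.15
ee_pos: [0.6338, -0.1885, 0.1418]
eef_rot: [2.556, 1.823, 0.003]
force: [-0.3, 0.5, -2.7]
gripper_width: 0.684
```

```bash
python3 -c "
from h import *
st();go(nest(.3,.5,110),NYAW)"
```

```text
t 9.15 nest xyz [ 121.18 -302.98  131.76] F [-0.3  0.5 -2.7] M [-0.06 -0.04  0.06] w 63.6
row [25.32, -20.65, 2.11] [0.0029, 0.0005, -0.3049] t 9.15 F [-0.3  0.5 -2.7] w 63.6
```

servo_tool([
  [25.32, -20.65, 0, 0, 0, -0.305, 6.0],
  [25.32, -20.65, 0, 0, 0, -0.305, 6.0],
  [25.32, -20.65, 0, 0, 0, -0.305, 6.0],
  [25.32, -20.65, 0, 0, 0, -0.305, 6.0],
  [25.32, -20.65, 0, 0, 0, -0.305, 6.0],
  [25.32, -20.65, 0, 0, 0, -0.305, 6.0],
  [25.32, -20.65, 2.1, 0, 0, -0.305, 6.0],
  [25.32, -20.65, 2.1, 0, 0, -0.305, 6.0],
  [25.32, -20.65, 2.1, 0, 0, -0.305, 6.0],
  [25.32, -20.65, 2.1, 0, 0, -0.305, 6.0],
])

```text
clock: 10.15
ee_pos: [0.5206, 0.1177, 0.1186]
eef_rot: [-2.252, -2.19, 0.001]
force: [0.6, -0.2, -1.8]
gripper_width: 0.684
```

```bash
python3 -c "
from h import *
st();go(nest(.3,.5,75),NYAW)"
```

```text
t 10.15 nest xyz [-2.4000e-01 -4.0000e-02  1.0863e+02] F [ 0.6 -0.2 -1.8] M [-0.04 -0.07 -0.09] w 63.6
row [0.06, 0.06, 3.36] [-0.0008, 0.0003, -0.0006] t 10.15 F [ 0.6 -0.2 -1.8] w 63.6
```

servo_tool([
  [0.05, 0.05, 2.0, 0, 0, 0, 6.0],
  [0.05, 0.05, 3.2, 0, 0, 0, 6.0],
  [0.05, 0.05, 3.7, 0, 0, 0, 6.0],
  [0.05, 0.05, 4.0, 0, 0, 0, 6.0],
  [0.05, 0.05, 4.1, 0, 0, 0, 6.0],
  [0.05, 0.05, 4.1, 0, 0, 0, 6.0],
])

```text
clock: 10.75
ee_pos: [0.5212, 0.1189, 0.0785]
eef_rot: [2.251, 2.191, 0.001]
force: [-0.6, -0.4, -0.7]
gripper_width: 0.688
```

```bash
python3 -c "
from h import *
st();go(nest(.3,.5,57),NYAW)"
```

```text
t 10.75 nest xyz [ 0.34  1.17 68.46] F [-0.6 -0.4 -0.7] M [-0.06 -0.1  -0.07] w 64.0
row [-0.07, -0.0, 1.15] [0.0005, -0.0001, -0.0001] t 10.75 F [-0.6 -0.4 -0.7] w 64.0
```

servo_tool([
  [-0.04, 0, 0.4, 0, 0, 0, 6.0],
  [-0.04, 0, 0.8, 0, 0, 0, 6.0],
  [-0.04, 0, 1.1, 0, 0, 0, 6.0],
  [-0.04, 0, 1.1, 0, 0, 0, 6.0],
])

```text
clock: 11.15
ee_pos: [0.5208, 0.1185, 0.0667]
eef_rot: [-2.251, -2.191, 0.001]
force: [0.6, 0.1, -0.8]
gripper_width: 0.682
```

```bash
python3 -c "
from h import *
st();go(nest(.3,.5,51),NYAW)"
```

```text
t 11.15 nest xyz [-0.13  0.79 56.67] F [ 0.6  0.1 -0.8] M [-0.07 -0.04 -0.01] w 63.5
row [-0.03, 0.04, 0.57] [-0.0007, 0.0002, 0.0001] t 11.15 F [ 0.6  0.1 -0.8] w 63.5
```

servo_tool([
  [0, 0, 0.3, 0, 0, 0, 6.0],
  [0, 0, 0.5, 0, 0, 0, 6.0],
  [0, 0, 0.65, 0, 0, 0, 6.0],
  [0, 0, 0.65, 0, 0, 0, 6.0],
])

```text
clock: 11.55
ee_pos: [0.521, 0.1185, 0.0606]
eef_rot: [-2.251, -2.191, 0.0]
force: [0.1, 0.2, -1.4]
gripper_width: 0.685
```

```bash
python3 -c "
from h import *
st()"
```

```text
t 11.55 nest xyz [ 0.12  0.81 50.58] F [ 0.1  0.2 -1.4] M [-0.01 -0.06  0.04] w 63.7
```

servo_tool([
  [0, 0, 0.1, 0, 0, 0, 6.0],
  [0, 0, 0.1, 0, 0, 0, 7.4],
  [0, 0, 0.1, 0, 0, 0, 7.8],
  [0, 0, 0.1, 0, 0, 0, 7.8],
  [0, 0, 0.1, 0, 0, 0, 7.8],
  [0, 0, -3, 0, 0, 0, 7.8],
  [0, 0, -7.5, 0, 0, 0, 7.8],
  [0, 0, -7.5, 0, 0, 0, 7.8],
  [0, 0, -7.5, 0, 0, 0, 7.8],
])

```text
clock: 12.45
ee_pos: [0.5214, 0.1186, 0.1363]
eef_rot: [2.25, 2.191, 0.002]
force: [0.1, 0.1, 0.1]
gripper_width: 0.838
```

Run:
```python
from h import *
st()
f=go([.4762,-.3718,.10],-17.7)
```

```text
t 12.45 nest xyz [  0.46   0.9  126.26] F [0.1 0.1 0.1] M [-0.06 -0.02 -0.03] w 77.9
row [-49.14, -3.2, 3.61] [0.0018, -0.0005, 0.282] t 12.45 F [0.1 0.1 0.1] w 77.9
```

servo_tool([
  [-49.14, -3.2, 0, 0, 0, 0.282, 5.0],
  [-49.14, -3.2, 0, 0, 0, 0.282, 5.0],
  [-49.14, -3.2, 0, 0, 0, 0.282, 5.0],
  [-49.14, -3.2, 0, 0, 0, 0.282, 5.0],
  [-49.14, -3.2, 0, 0, 0, 0.282, 5.0],
  [-49.14, -3.2, 0, 0, 0, 0.282, 5.0],
  [-49.14, -3.2, 0, 0, 0, 0.282, 5.0],
  [-49.14, -3.2, 0, 0, 0, 0.282, 5.0],
  [-49.14, -3.2, 0, 0, 0, 0.282, 5.0],
  [-49.14, -3.2, 3.6, 0, 0, 0.282, 5.0],
  [-49.14, -3.2, 3.6, 0, 0, 0.282, 5.0],
  [-49.14, -3.2, 3.6, 0, 0, 0.282, 5.0],
])

```text
clock: 13.65
ee_pos: [0.4745, -0.3716, 0.0973]
eef_rot: [-2.535, -1.849, 0.001]
force: [-0.4, 0.9, -0.3]
gripper_width: 0.54
```

Run:
```python
from h import *
st(); go([.4762,-.3718,.027],-17.7)
im,d=grab('top'); c=np.array([.52,.08])
A=rect(im,'top',c,-2,.06,60,130,3); cv2.imwrite('pics/t3.png',A)
g=cv2.cvtColor(A,cv2.COLOR_BGR2GRAY)
for y0,y1 in((0,8),(67,75)): print('x',edges(g[:,(y0+130)*3:(y1+130)*3].mean(1),60,3))
print('y',[(-a,b) for a,b in edges(g[100:200].mean(0),130,3)])
```

```text
t 13.65 nest xyz [ -33.1  -490.35   87.31] F [-0.4  0.9 -0.3] M [-0.  -0.1  0. ] w 50.2
row [0.02, 0.19, 7.03] [-0.0037, -0.0019, -0.0017] t 13.65 F [-0.4  0.9 -0.3] w 50.2
x [(47.3, -10.4), (42.3, 11.3), (33.7, -3.3), (-15.7, -2.9), (-22.0, 3.6), (-30.7, -2.1), (-34.7, 5.8), (-43.0, -5.6), (-56.7, -4.3)]
x [(47.0, -10.2), (42.0, 10.4), (33.0, -4.0), (27.3, 1.7), (17.7, -3.4), (-22.0, 3.4), (-31.0, -1.7), (-35.0, 5.5), (-42.7, -4.7), (-48.0, 2.6), (-56.7, -5.4)]
y [(-78.3, -7.0), (-68.7, 6.1), (-32.0, -3.0), (-25.7, 3.7), (-23.3, 3.3), (-21.3, 3.2), (-10.3, -3.3), (-6.3, 1.5), (29.3, -2.8), (33.7, 2.8), (66.3, -3.3), (71.3, 3.2), (83.7, 2.2), (89.0, -3.9), (96.0, 2.5), (100.3, -1.2), (104.7, 4.0), (117.7, -7.2), (126.3, -2.6)]
```

View pics/t3.png

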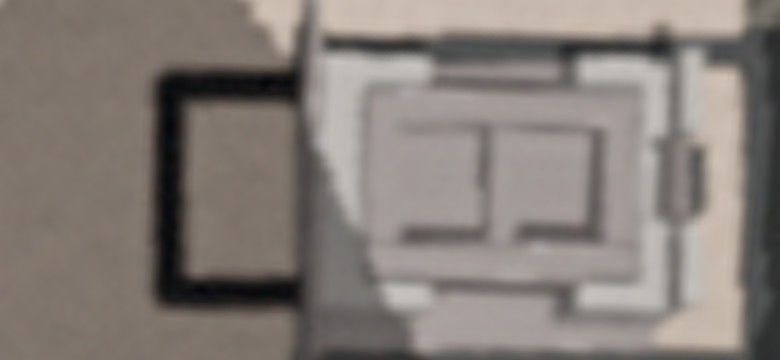

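The spacer frame lies square and flat in the pocket (about 365–640 × 85–280 in the crop), and the tray has not moved. Now I'll grip the cover's rib.

servo_tool([
  [0.02, 0.17, 4, 0, 0, 0, 5.0],
  [0.02, 0.17, 6.5, 0, 0, 0, 5.0],
  [0.02, 0.17, 7.0, 0, 0, 0, 5.0],
  [0.02, 0.17, 7.0, 0, 0, 0, 3.0],
  [0.02, 0.17, 7.0, 0, 0, 0, 1.0],
  [0.02, 0.17, 7.0, 0, 0, 0, 0.8],
  [0.02, 0.17, 7.0, 0, 0, 0, 0.8],
  [0.02, 0.17, 7.0, 0, 0, 0, 0.8],
  [0.02, 0.17, 7.0, 0, 0, 0, 0.8],
], force=60)

```text
clock: 14.6
ee_pos: [0.4776, -0.3723, 0.0301]
eef_rot: [2.536, 1.853, 0.0]
force: [-0.3, 1.1, 4.3]
gripper_width: 0.122
```

Run:
```python
from h import *
st(); s=arm.observe(); print(s['ee_pos'])
```

```text
t 14.6 nest xyz [ -29.99 -491.02   20.13] F [-0.3  1.1  4.3] M [ 0.09 -0.02 -0.05] w 11.3
[ 0.47760428 -0.37233321  0.03012898]
```

```bash
cat >> h.py <<'E'
GZ=30.1; GY=0.0; X0=0.2
def cov(ty,tz,th,x=X0): # TCP world for tongue-tip bottom at nest (ty,tz), tilt th
    t=np.radians(th); y,z=-56-GY,-GZ
    return nest(x,ty-(y*np.cos(t)-z*np.sin(t)),tz-(y*np.sin(t)+z*np.cos(t)))
E
python3 - <<'E'
from h import *
s=arm.observe(); p=s['ee_pos'].copy(); p[2]=.17
f=go(p,-17.7); f=go(cov(-44.8,95,15),NYAW,15,frm=f)
E
```

```text
row [-0.0, 0.01, -13.99] [0.0006, 0.0002, -0.0002] t 14.6 F [-0.3  1.1  4.3] w 11.3
row [48.15, -10.8, 2.14] [0.0369, 0.2601, -0.2803] t 14.6 F [-0.3  1.1  4.3] w 11.3
```

servo_tool([
  [0, 0, -2, 0, 0, 0, 0.8],
  [0, 0, -6, 0, 0, 0, 0.8],
  [4, -1, -10, 0, 0, 0, 0.8],
  [9, -2, -14, 0, 0, -0.05, 0.8],
  [14, -3, -14, 0, 0, -0.1, 0.8],
  [19, -4, -14, 0, 0, -0.16, 0.8],
  [24, -5.2, -14, 0, 0.05, -0.22, 0.8],
  [29, -6.4, -14, 0.01, 0.1, -0.28, 0.8],
  [34, -7.6, -14, 0.02, 0.15, -0.28, 0.8],
  [39, -8.7, -13.5, 0.03, 0.2, -0.28, 0.8],
  [43.5, -9.8, -12.5, 0.037, 0.26, -0.28, 0.8],
  [48.1, -10.8, -11.85, 0.037, 0.26, -0.28, 0.8],
])

```text
clock: 15.8
ee_pos: [0.5187, 0.0997, 0.1506]
eef_rot: [-2.112, -2.052, -0.279]
force: [0.5, -0.9, -2.0]
gripper_width: 0.124
```

servo_tool([
  [0, 0, 0, 0, 0, 0, 0.8],
  [0, 0, 0, 0, 0, 0, 0.8],
  [0, 0, 0, 0, 0, 0, 0.8],
])

```text
clock: 16.1
ee_pos: [0.519, 0.0977, 0.1512]
eef_rot: [-2.112, -2.054, -0.278]
force: [-0.8, -0.4, -1.7]
gripper_width: 0.126
```

Run:
```python
from h import *
st(); go(cov(-44.8,60,15),NYAW,15); f=go(cov(-44.8,44,15),NYAW,15)
f_,cx,cy,E=cal('scene'); im,d=grab('scene')
def pj(p):
    q=E[:3,:3]@p+E[:3,3]; return cx-f_*q[0]/q[2],cy+f_*q[1]/q[2]
u,v=pj(nest(0,0,70)); u0,v0=int(u)-50,int(v)-40
k=cv2.resize(im[v0:v0+75,u0:u0+100],None,fx=8,fy=8,interpolation=cv2.INTER_CUBIC); k=cv2.convertScaleAbs(k,alpha=1.6)
s=arm.observe(); T=Ro.from_rotvec(s['eef_rot'])*tool(0).inv()
for q in((-32,-46,0),(32,-46,0),(-32,53,0),(32,53,0),(-32,53,6),(32,53,6),(20,-56,0),(-20,-56,0)):
    a,b=pj(s['ee_pos']+T.apply(np.array([q[0],q[1],q[2]-30.1])/1000)); cv2.circle(k,(int((a-u0+.5)*8),int((b-v0+.5)*8)),3,(0,255,0),-1)
cv2.imwrite('pics/s2.png',k)
```

```text
t 16.1 nest xyz [ -1.28 -20.08 141.21] F [-0.8 -0.4 -1.7] M [-0.24 -0.05  0.04] w 11.7
row [1.11, 0.15, 4.19] [0.0002, 0.0004, -0.0008] t 16.1 F [-0.8 -0.4 -1.7] w 11.7
row [0.7, 0.15, 5.74] [0.0002, 0.0004, -0.0008] t 16.1 F [-0.8 -0.4 -1.7] w 11.7
```

View pics/s2.png

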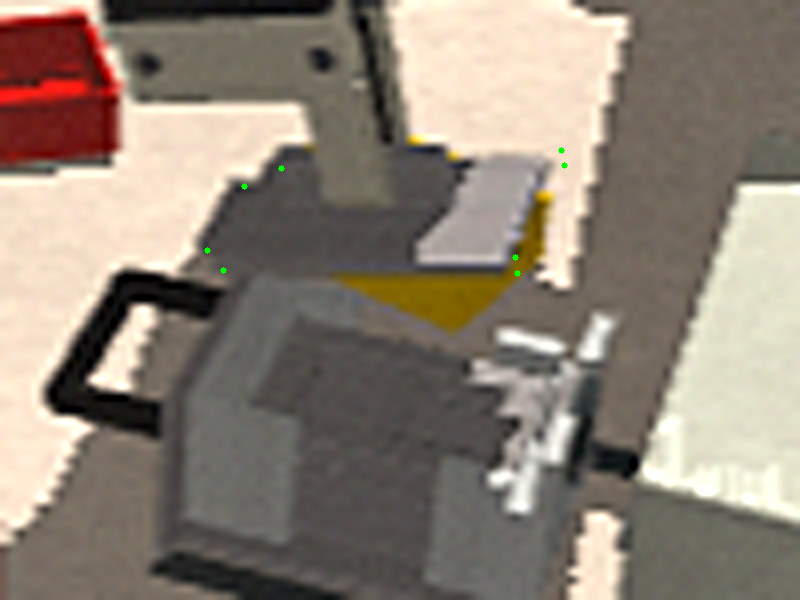

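The cover is held tilted with its tongue end low, and its corners match the prediction to within about 1.2 px. I'll lower it to just above the slot level.

servo_tool([
  [1.5, 0.15, 0, 0, 0, 0, 0.8],
  [1.8, 0.15, 1.5, 0, 0, 0, 0.8],
  [1.11, 0.15, 4.19, 0, 0, 0, 0.8],
  [1.11, 0.15, 4.19, 0, 0, 0, 0.8],
  [1.11, 0.15, 4.19, 0, 0, 0, 0.8],
])

```text
clock: 16.65
ee_pos: [0.5212, 0.1192, 0.1139]
eef_rot: [-2.113, -2.053, -0.277]
force: [0.5, -0.4, -1.5]
gripper_width: 0.122
```

Run:
```python
from h import *
st(); f=go(cov(-44.8,50,15),NYAW,15); f=go(cov(-44.8,44,15),NYAW,15)
```

```text
t 16.65 nest xyz [  0.33   1.47 103.93] F [ 0.5 -0.4 -1.5] M [-0.26 -0.08 -0.02] w 11.3
row [-0.27, -0.01, 1.0] [-0.0003, 0.0, -0.0018] t 16.65 F [ 0.5 -0.4 -1.5] w 11.3
row [-0.42, -0.01, 1.58] [-0.0003, 0.0, -0.0018] t 16.65 F [ 0.5 -0.4 -1.5] w 11.3
```

servo_tool([
  [-0.27, -0.01, 1.0, 0, 0, 0, 0.8],
  [-0.34, -0.01, 1.3, 0, 0, 0, 0.8],
  [-0.34, -0.01, 1.3, 0, 0, 0, 0.8],
])

```text
clock: 16.95
ee_pos: [0.5209, 0.1199, 0.0999]
eef_rot: [-2.112, -2.054, -0.277]
force: [-0.1, 0.4, -2.4]
gripper_width: 0.118
```

Run:
```python
from h import *
st(); f=go(cov(-44.8,44,15),NYAW,15)
```

```text
t 16.95 nest xyz [-4.000e-02  2.230e+00  8.995e+01] F [-0.1  0.4 -2.4] M [-0.25 -0.11 -0.03] w 11.0
row [-0.13, 0.02, 0.21] [-0.0004, 0.0, -0.0007] t 16.95 F [-0.1  0.4 -2.4] w 11.0
```

servo_tool([
  [-0.1, 0.02, 0.21, 0, 0, 0, 0.8],
  [-0.1, 0.02, 0.21, 0, 0, 0, 0.8],
  [-0.1, 0.02, 0.21, 0, 0, 0, 0.8],
])

```text
clock: 17.25
ee_pos: [0.5212, 0.1197, 0.0979]
eef_rot: [-2.112, -2.055, -0.278]
force: [-0.3, -0.1, -1.5]
gripper_width: 0.123
```

Run:
```python
from h import *
st(); go(cov(-44.8,43.5,15),NYAW,15);go(cov(-52.5,43.3,15),NYAW,15)
```

```text
t 17.25 nest xyz [ 0.33  1.98 87.92] F [-0.3 -0.1 -1.5] M [-0.24 -0.09  0.03] w 11.4
row [-0.07, -0.01, 0.07] [0.0001, -0.0, -0.0003] t 17.25 F [-0.3 -0.1 -1.5] w 11.4
row [-0.82, -0.01, -0.11] [0.0001, -0.0, -0.0003] t 17.25 F [-0.3 -0.1 -1.5] w 11.4
```

servo_tool([
  [-0.05, -0.01, 0.05, 0, 0, 0, 0.8],
  [-0.3, -0.01, 0.0, 0, 0, 0, 0.8],
  [-0.55, -0.01, -0.06, 0, 0, 0, 0.8],
  [-0.8, -0.01, -0.11, 0, 0, 0, 0.8],
  [-0.8, -0.01, -0.11, 0, 0, 0, 0.8],
])

```text
clock: 17.75
ee_pos: [0.5209, 0.1113, 0.0968]
eef_rot: [-2.112, -2.054, -0.278]
force: [-0.4, 1.0, -1.5]
gripper_width: 0.124
```

Run:
```python
from h import *
st(); f=go(cov(-53.5,43.2,11),NYAW,11);f=go(cov(-54.5,42.8,8),NYAW,8); f=go(cov(-55.3,42.5,4),NYAW,4)
```

```text
t 17.75 nest xyz [ 0.22 -6.38 86.83] F [-0.4  1.  -1.5] M [-0.26 -0.1  -0.01] w 11.5
row [0.12, -0.0, 0.38] [0.0001, -0.0698, -0.0008] t 17.75 F [-0.4  1.  -1.5] w 11.5
row [0.14, -0.0, 0.7] [0.0, -0.1222, -0.0008] t 17.75 F [-0.4  1.  -1.5] w 11.5
row [0.2, -0.0, 1.13] [0.0, -0.192, -0.0008] t 17.75 F [-0.4  1.  -1.5] w 11.5
```

servo_tool([
  [0.06, 0, 0.19, 0, -0.035, 0, 0.8],
  [0.12, 0, 0.38, 0, -0.07, 0, 0.8],
  [0.13, 0, 0.54, 0, -0.096, 0, 0.8],
  [0.14, 0, 0.7, 0, -0.122, 0, 0.8],
  [0.14, 0, 0.7, 0, -0.122, 0, 0.8],
])

```text
clock: 18.25
ee_pos: [0.521, 0.1153, 0.0904]
eef_rot: [-2.178, -2.121, -0.152]
force: [0.2, 0.6, -2.1]
gripper_width: 0.123
```

Run:
```python
from h import *
st(); go(cov(-55.3,42.5,4),NYAW,4);go(cov(-56,42,0),NYAW,0)
```

```text
t 18.25 nest xyz [ 0.15 -2.39 80.42] F [ 0.2  0.6 -2.1] M [-0.01 -0.12 -0.04] w 11.4
row [0.03, 0.01, 0.41] [0.0, -0.0697, 0.0004] t 18.25 F [ 0.2  0.6 -2.1] w 11.4
row [0.12, 0.01, 0.86] [0.0, -0.1395, 0.0004] t 18.25 F [ 0.2  0.6 -2.1] w 11.4
```

servo_tool([
  [0.01, 0, 0.2, 0, -0.035, 0, 0.8],
  [0.03, 0, 0.41, 0, -0.07, 0, 0.8],
  [0.03, 0, 0.41, 0, -0.07, 0, 0.8],
])

```text
clock: 18.55
ee_pos: [0.5212, 0.116, 0.0865]
eef_rot: [-2.215, -2.157, -0.078]
force: [0.8, -1.7, -2.2]
gripper_width: 0.124
```

Run:
```python
from h import *
st(); go(cov(-56,42,0),NYAW,0)
```

```text
t 18.55 nest xyz [ 0.34 -1.74 76.49] F [ 0.8 -1.7 -2.2] M [-0.3  -0.29 -0.1 ] w 11.5
row [0.14, -0.01, 0.45] [0.0004, -0.0698, 0.0005] t 18.55 F [ 0.8 -1.7 -2.2] w 11.5
```

servo_tool([
  [0.05, 0, 0.15, 0, -0.025, 0, 0.8],
  [0.09, 0, 0.3, 0, -0.05, 0, 0.8],
  [0.12, 0, 0.45, 0, -0.07, 0, 0.8],
  [0.12, 0, 0.45, 0, -0.07, 0, 0.8],
])

```text
clock: 18.95
ee_pos: [0.5212, 0.1174, 0.0821]
eef_rot: [2.251, 2.191, 0.0]
force: [0.7, 2.3, 1.6]
gripper_width: 0.121
```

Run:
```python
from h import *
st(); go(cov(-56,42,0),NYAW,0)
```

```text
t 18.95 nest xyz [ 0.35 -0.33 72.13] F [0.7 2.3 1.6] M [ 0.28 -0.28 -0.07] w 11.3
row [0.03, -0.01, 0.0] [0.0002, -0.0001, 0.0001] t 18.95 F [0.7 2.3 1.6] w 11.3
```

servo_tool([
  [0, 0, 0.15, 0, -0.02, 0, 0.8],
  [0, 0, 0.2, 0, -0.03, 0, 0.8],
  [0, 0, 0.2, 0, -0.03, 0, 0.8],
])

```text
clock: 19.25
ee_pos: [0.5213, 0.1173, 0.0819]
eef_rot: [2.236, 2.176, -0.033]
force: [-9.2, 0.1, 27.1]
gripper_width: 0.123
```

Run:
```python
from h import *
st(); go(nest(.2,0,72),NYAW,0)
```

```text
t 19.25 nest xyz [ 0.41 -0.35 71.92] F [-9.2  0.1 27.1] M [ 0.31  1.5  -0.06] w 11.5
row [0.04, -0.02, -0.01] [0.0005, 0.0296, -0.0004] t 19.25 F [-9.2  0.1 27.1] w 11.5
```

servo_tool([
  [0, 0, 0, 0, 0.03, 0, 0.8],
  [0, 0, 0, 0, 0.03, 0, 2.0],
  [0, 0, 0, 0, 0.03, 0, 2.6],
  [0, 0, 0, 0, 0.03, 0, 2.6],
  [0, 0, -2, 0, 0.03, 0, 2.6],
  [0, 0, -5, 0, 0.03, 0, 2.6],
  [0, 0, -9, 0, 0.03, 0, 2.6],
  [-5, 0, -10, 0, 0.03, 0, 1.0],
  [-10, 0, -10, 0, 0.03, 0, 0],
  [-15, 0, -10, 0, 0.03, 0, 0],
  [-20, 0, -10, 0, 0.03, 0, 0],
  [-20, 0, -10, 0, 0.03, 0, 0],
], force=30)

```text
clock: 20.45
ee_pos: [0.5154, -0.0843, 0.186]
eef_rot: [2.256, 2.185, -0.001]
force: [-0.7, 0.3, -1.1]
gripper_width: 0.004
```

Run:
```python
from h import *
st(); a,d=grab('top'); b,ds=grab('scene'); c=np.array([.52,.08])
A=rect(a,'top',c,-2,.06,60,130,3)
f_,cx,cy,E=cal('scene'); q=E[:3,:3]@nest(0,0,50)+E[:3,3]; u,v=cx-f_*q[0]/q[2],cy+f_*q[1]/q[2]
k=b[int(v)-25:int(v)+25,int(u)-50:int(u)+47]; k=cv2.convertScaleAbs(cv2.resize(k,(780,402),interpolation=cv2.INTER_CUBIC),alpha=1.3)
cv2.imwrite('pics/v1.png',cv2.resize(np.vstack([A,k]),None,fx=.77,fy=.77))
g=cv2.cvtColor(A,cv2.COLOR_BGR2GRAY); print('y',[(-p,r) for p,r in edges(g[120:150].mean(0),130,3)][:4])
# cover-plate heights: fit over top-camera depth (plate top: nest z 48 -> abs .058)
P=cloud('top'); t=np.radians(NYAW); Q=(P-NEST)*1000; X=Q[...,0]*np.cos(t)+Q[...,1]*np.sin(t); Y=-Q[...,0]*np.sin(t)+Q[...,1]*np.cos(t); Zz=Q[...,2]
for lo,hi in((-44,-34),(-30,-20),(-10,10),(20,30),(34,44)):
    m=(Y>lo)&(Y<hi)&(abs(X)<28)&(abs(X)>11); print(lo,hi,m.sum(),np.median(Zz[m]).round(1),Zz[m].std().round(1))
```

```text
t 20.45 nest xyz [-1.0000e-02 -2.0203e+02  1.7601e+02] F [-0.7  0.3 -1.1] M [ 0.01 -0.1  -0.  ] w 0.4
y [(-99.7, 2.4), (-62.0, 2.0), (-34.7, -3.2), (-29.0, 4.3)]
-44 -34 54 49.0 1.6
-30 -20 57 49.0 1.9
-10 10 109 48.8 1.5
20 30 55 48.7 1.8
34 44 55 49.0 1.8
```

View pics/v1.png

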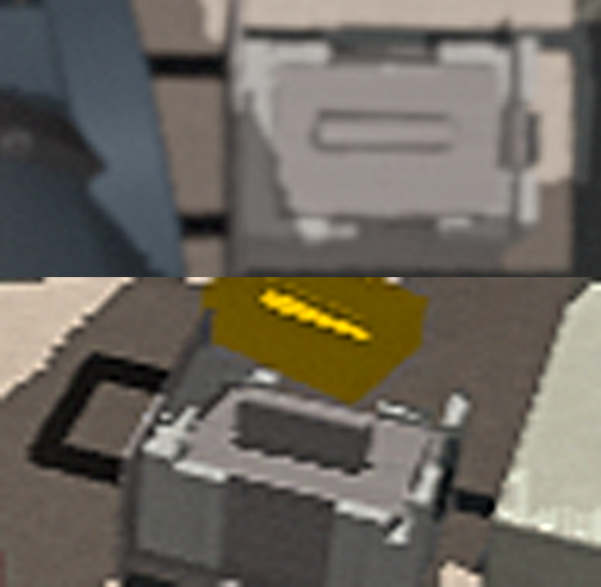

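The cover lies flat: depth gives 48.7–49.0 mm at all five stations, with a known +1 mm camera bias. However, the tray seems to have been drawn out by about 2.7 mm, so I'll measure where the cover sits relative to the tray.

Run:
```python
from h import *
im,d=load('top'); c=np.array([.52,.08])
def ye(h,x0,x1,lo,hi):
    g=cv2.cvtColor(rect(im,'top',c,-2,h,60,130,3),cv2.COLOR_BGR2GRAY); return [(-p,r) for p,r in edges(g[(60-x1)*3:(60-x0)*3].mean(0),130,3) if lo<-p<hi]
print('rib top',ye(.080,-4,3,-10,85))
print('plate x15..28',ye(.058,15,28,-20,110)); print('plate x-28..-15',ye(.058,-28,-15,-20,110))
print('catch',ye(.07,-10,9,60,115))
print('posts h.075',ye(.075,24,34,70,115),ye(.075,-35,-26,70,115))
print('front plate h.085',ye(.085,-40,40,-50,-15), 'before: -34.0,-29.0')
print('gap edges h.06, x 35..40',ye(.06,35,40,-20,110),ye(.06,-40,-36,-20,110))
g=cv2.cvtColor(rect(im,'top',c,-2,.058,60,130,3),cv2.COLOR_BGR2GRAY)
print('x edges mid', edges(g[:,(30+130)*3:(50+130)*3].mean(1),60,3)); 
g=cv2.cvtColor(rect(im,'top',c,-2,.08,60,130,3),cv2.COLOR_BGR2GRAY)
for y in(12,50): print('rib x',[e for e in edges(g[:,(y+130)*3:(y+140)*3].mean(1),60,3) if abs(e[0])<15])
```

```text
rib top [(1.7, -2.9), (6.0, 2.9), (82.0, -3.7)]
plate x15..28 [(-12.7, -2.1), (85.0, 1.2), (90.7, -4.5), (96.3, 4.8)]
plate x-28..-15 [(-7.3, 3.0), (-5.7, 2.7), (91.7, -3.4), (95.7, 5.4), (103.0, -3.5)]
catch [(83.7, -3.8), (90.0, 2.4), (95.7, -4.1), (100.3, 6.3)]
posts h.075 [(81.7, 1.3), (87.3, -6.1), (91.7, 5.4), (113.3, -6.8)] [(87.3, -4.0), (91.7, 5.9), (99.0, -5.0), (113.7, -4.4)]
front plate h.085 [(-36.3, -2.2), (-31.3, 3.3)] before: -34.0,-29.0
gap edges h.06, x 35..40 [(-14.3, -1.2), (13.0, -6.7), (53.7, -2.5), (60.3, 6.5), (84.0, -2.2), (90.7, -3.3), (95.0, 5.7), (102.3, -2.9)] [(-1.3, 4.6), (11.3, -3.9), (24.0, -3.3), (59.7, 4.3), (73.3, -2.2), (90.0, -1.7), (95.3, 2.4)]
x edges mid [(49.0, -7.5), (40.3, 2.1), (37.3, -1.3), (33.0, 4.8), (12.3, -3.8), (8.3, 3.3), (-1.0, -3.3), (-6.0, 3.5), (-32.7, -4.4), (-56.7, -3.0)]
rib x [(9.0, -4.8), (4.3, 3.9), (-5.0, -3.7), (-9.0, 3.5)]
rib x [(7.7, -3.8), (4.0, 3.5), (-4.7, -3.8), (-9.3, 3.2)]
```

Tray marks show it is 2.3 mm further out. The cover's end and rib place it within about 1–2 mm of home, so it is held under both the bridge and the catch. Now I'll push on the handle bar with closed fingers.

Run:
```python
from h import *
st(); go(nest(0,-150,80),NYAW); go(nest(0,-150,32),NYAW)
```

```text
t 20.55 nest xyz [-9.0000e-02 -1.9816e+02  1.7570e+02] F [ 0.1 -0.8 -0.8] M [-0.06 -0.05  0.03] w 0.5
row [4.82, 0.0, 9.57] [-0.0007, 0.0, -0.0025] t 20.55 F [ 0.1 -0.8 -0.8] w 0.5
row [4.82, 0.01, 14.37] [-0.0007, 0.0, -0.0025] t 20.55 F [ 0.1 -0.8 -0.8] w 0.5
```

servo_tool([
  [4.8, 0, 5, 0, 0, 0, 0],
  [4.8, 0, 9.6, 0, 0, 0, 0],
  [4.8, 0, 14.4, 0, 0, 0, 0],
  [4.8, 0, 14.4, 0, 0, 0, 0],
  [5.8, 0, 14.4, 0, 0, 0, 0],
  [6.3, 0, 14.4, 0, 0, 0, 0],
  [6.8, 0, 14.4, 0, 0, 0, 0],
  [7.3, 0, 14.4, 0, 0, 0, 0],
  [7.8, 0, 14.4, 0, 0, 0, 0],
  [7.8, 0, 14.4, 0, 0, 0, 0],
])

```text
clock: 21.55
ee_pos: [0.518, -0.0012, 0.0425]
eef_rot: [2.251, 2.191, 0.001]
force: [-0.1, 0.2, 0.5]
gripper_width: 0.005
```

Run:
```python
from h import *
st()
```

```text
t 21.55 nest xyz [   0.31 -118.89   32.52] F [-0.1  0.2  0.5] M [-0.05 -0.06  0.03] w 0.4
```

servo_tool([
  [1, 0, 0, 0, 0, 0, 0],
  [2, 0, 0, 0, 0, 0, 0],
  [3, 0, 0, 0, 0, 0, 0],
  [4, 0, 0, 0, 0, 0, 0],
])

```text
clock: 21.95
ee_pos: [0.5191, 0.0391, 0.042]
eef_rot: [2.251, 2.191, 0.0]
force: [1.3, -3.7, 2.1]
gripper_width: 0.006
```

Run:
```python
from h import *
st(); im,d=grab('scene'); im=im[150:270,300:500]
cv2.imwrite('pics/p1.png',cv2.convertScaleAbs(cv2.resize(im,None,fx=4,fy=4,interpolation=cv2.INTER_CUBIC),alpha=1.4))
```

```text
t 21.95 nest xyz [  0.33 -78.65  32.04] F [ 1.3 -3.7  2.1] M [-0.69 -0.39 -0.08] w 0.5
```

View pics/p1.png

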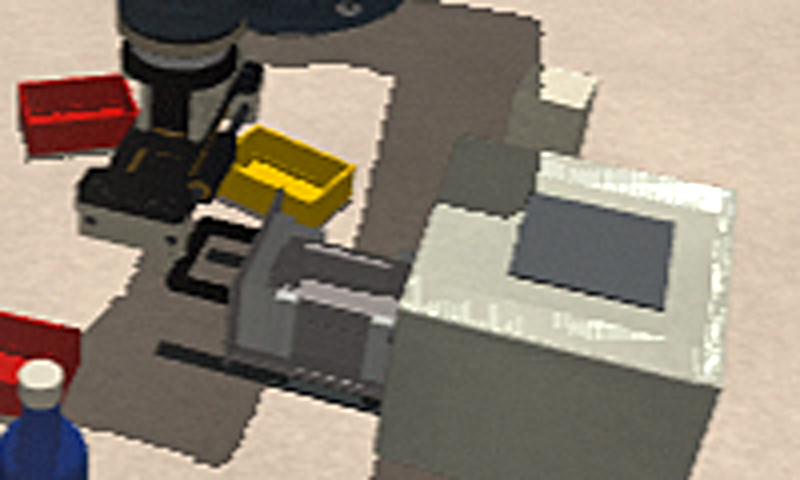

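The picture shows the fingers behind the handle and the tray partly in, pushing at 3.7 N. I'll continue.

servo_tool([
  [1, 0, 0, 0, 0, 0, 0],
  [2, 0, 0, 0, 0, 0, 0],
  [3, 0, 0, 0, 0, 0, 0],
  [4, 0, 0, 0, 0, 0, 0],
  [5, 0, 0, 0, 0, 0, 0],
  [6, 0, 0, 0, 0, 0, 0],
  [7, 0, 0, 0, 0, 0, 0],
  [8, 0, 0, 0, 0, 0, 0],
  [8.7, 0, 0, 0, 0, 0, 0],
  [9.3, 0, 0, 0, 0, 0, 0],
  [9.8, 0, 0, 0, 0, 0, 0],
])

```text
clock: 23.1
ee_pos: [0.5215, 0.1367, 0.0419]
eef_rot: [2.252, 2.191, -0.0]
force: [2.7, -3.5, 0.2]
gripper_width: 0.006
```

servo_tool([
  [0.2, 0, 0, 0, 0, 0, 0],
  [0.4, 0, 0, 0, 0, 0, 0],
  [0.4, 0, 0, 0, 0, 0, 0],
])

```text
clock: 23.4
ee_pos: [0.5214, 0.1405, 0.0419]
eef_rot: [-2.251, -2.19, 0.001]
force: [-0.8, 0.3, -0.6]
gripper_width: 0.002
```

servo_tool([
  [0.15, 0, 0, 0, 0, 0, 0],
  [0.3, 0, 0, 0, 0, 0, 0],
  [0.3, 0, 0, 0, 0, 0, 0],
])

```text
clock: 23.7
ee_pos: [0.5215, 0.1433, 0.0419]
eef_rot: [-2.251, -2.191, 0.001]
force: [-0.9, -2.2, 0.7]
gripper_width: 0.005
```

Not at the stop yet. I'll keep going in small steps.

servo_tool([
  [0.15, 0, 0, 0, 0, 0, 0],
  [0.3, 0, 0, 0, 0, 0, 0],
  [0.3, 0, 0, 0, 0, 0, 0],
])

```text
clock: 24.0
ee_pos: [0.5217, 0.1465, 0.0419]
eef_rot: [-2.251, -2.191, 0.001]
force: [-1.2, -1.6, 0.6]
gripper_width: 0.002
```

servo_tool([
  [0.15, 0, 0, 0, 0, 0, 0],
  [0.3, 0, 0, 0, 0, 0, 0],
  [0.3, 0, 0, 0, 0, 0, 0],
])

```text
clock: 24.3
ee_pos: [0.5217, 0.1476, 0.0419]
eef_rot: [2.25, 2.191, -0.005]
force: [-1.5, -18.5, 4.9]
gripper_width: 0.005
```

servo_tool([
  [0.15, 0, 0, 0, 0, 0, 0],
  [0.3, 0, 0, 0, 0, 0, 0],
  [0.3, 0, 0, 0, 0, 0, 0],
])

```text
clock: 24.6
ee_pos: [0.5217, 0.1479, 0.0419]
eef_rot: [2.248, 2.19, -0.01]
force: [-0.6, -41.5, 8.2]
gripper_width: 0.005
```

Hard stop at y = 0.1479, where 0.148 was predicted. I'll back off and check.

servo_tool([
  [-0.6, 0, 0, 0, 0, 0, 0],
  [-3, 0, 0, 0, 0, 0, 0],
  [-7, 0, 0, 0, 0, 0, 0],
  [-11, 0, -4, 0, 0, 0, 0],
  [-15, 0, -9, 0, 0, 0, 0],
  [-20, 0, -14, 0, 0, 0, 0],
  [-25, 0, -14, 0, 0, 0, 0],
  [-30, 0, -14, 0, 0, 0, 0],
  [-35, 0, -14, 0, 0, 0, 0],
  [-35, 0, -14, 0, 0, 0, 0],
  [-35, 0, -14, 0, 0, 0, 0],
])

```text
clock: 25.7
ee_pos: [0.5125, -0.2009, 0.1824]
eef_rot: [2.254, 2.186, 0.001]
force: [-0.6, 0.5, -0.4]
gripper_width: 0.006
```

Run:
```python
from h import *
st(); a,_=grab('top'); b,_=grab('scene')
c=np.array([.52,.18]); A=rect(a,'top',c,-2,.085,60,130,3); g=cv2.cvtColor(A,cv2.COLOR_BGR2GRAY)
print('front plate/face edges (local y, face expected ~+30)',[(-p,r) for p,r in edges(g[120:240].mean(0),130,3)])
g=cv2.cvtColor(rect(a,'top',c,-2,.051,60,130,3),cv2.COLOR_BGR2GRAY); print('handle',[(-p,r) for p,r in edges(g[150:210].mean(0),130,3) if -50<-p<40])
k=np.vstack([cv2.resize(a[80:260,100:480],(760,360)),cv2.convertScaleAbs(cv2.resize(b[150:300,260:500],(760,475)),alpha=1.3)])
cv2.imwrite('pics/f1.png',cv2.resize(k,None,fx=.7,fy=.7))
```

```text
t 25.7 nest xyz [ 3.0000e-01 -3.1868e+02  1.7238e+02] F [-0.6  0.5 -0.4] M [-0.02 -0.11 -0.02] w 0.5
front plate/face edges (local y, face expected ~+30) [(-30.7, -6.4), (-21.3, 9.9), (8.7, -7.8), (24.3, 5.8), (31.0, -3.8), (42.3, 5.4), (100.3, -5.3)]
handle [(-23.7, -6.7), (-14.0, 9.6), (16.3, -7.4), (33.7, 5.8)]
```

View pics/f1.png

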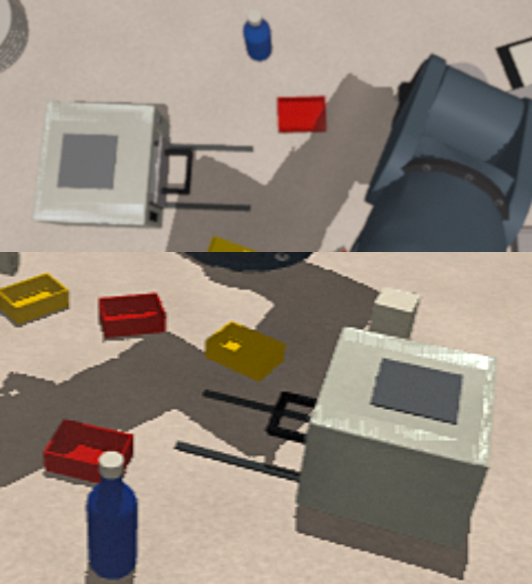

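```bash
python3 -c "
from station import close_job
print(close_job())"
```

```text
the job is handed in; nothing more can be done
None
```

The kit is packed and the tray is home; I handed the job in at about 26 s on the clock. I placed the dish, then the spacer, then the cover (tongue under the bridge, other end pressed past the catch). Then I pushed the tray in by its handle and backed off.

**Checks that passed**
- **Dish and spacer:** pictures showed both seated squarely in the pocket.
- **Cover:** it lay flat, with plate heights of 48.7–49.0 mm at five places. The expected height is 48 mm, and the depth reads about 1 mm high.
- **Tray home:** it met a firm stop, and the handle was then at y ≈ 0.161 m, where fully home predicts it. The push force reached about 41 N on the fingertips at the stop.
- **Bystanders:** I did not aim at or touch them. The spray bottle still stands in the last picture; the canister and strip box I did not check at the end.

**Checks that disagreed or were not made**
- **Tray slip:** the tray crept out about 2.3 mm while I hooked the cover.
- **Cover position along the tray:** the arm's reading put it about 2 mm towards the catch, while the camera put it near home. Both are within the play between the posts.
- **Catch:** I judged it latched from the flat cover and the 27 N it bottomed out at, not from a close view.
- **After closing:** I could not look at the kit again with the tray inside.

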